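# Hook the sprung lifting knob onto the terrine lid

### The arm

A 7-joint arm with a two-finger parallel gripper is mounted at the origin on a cart in front of the work surface, level with it; the furniture and walls round the work are solid. World frame = base frame: x ahead of the robot, y to its left, z up, the work surface at z = 0. Lengths are in m, angles in rad, forces in N, time in s.
With the tool pointing down it reaches from about 0.35 to 0.775 m from the base axis. Payload 3.1 kg.
Tool frame: the origin (TCP) lies midway between the tips of the shut fingers; the grasp point (between the pads) lies 19 mm behind it; z points along the fingers, y is the line along which they close (so a half turn about z gives the same grasp; the last joint's range is limited). The gripper opens to 85 mm and grips with 20 to 120 N. Pads are 22 mm wide; open, the fingers measure 114 mm over their backs; the gripper's body (76 mm by 85 mm) begins 54 mm behind the grasp point. The pads swing forward as they close: fully open they stand 13 mm farther back than shut.
Start: joints at [-1.382, 0.311, 0.014, 1.512, -0.004, 1.319, -0.027], TCP at [0.126, 0.535, 0.192] pointing down, gripper open.
Joint ranges: [-2.7, 2.7], [-0.3, 1.91], [-1.27, 1.3], [0.12, 2.57], [-1.44, 4.58], [0.2, 2.03], [-3.05, 3.05]. Speed limits (rad/s): [2.79, 2.79, 3.14, 3.14, 3.14, 3.14, 3.14].

### API

Orientations are given as [roll, pitch, yaw] about the fixed x, y, z axes, in that order (R = Rz(yaw) Ry(pitch) Rx(roll)).
In Python, from plant import bot gives the robot as it stands. The module is installed in compiled form; this text tells all that it offers. Calls block until the motion is done:
- bot.movep(position, orientation): joint-space move of the TCP to a pose.
- bot.movel(position, orientation=None, max_speed=0.15, f_stop=None): straight line of the TCP; orientation=None keeps the orientation; max_speed is the mean speed in m/s. With f_stop (N) it stops when the force on the tool has changed by that much, and returns True; else False.
- bot.movej(angles): joint-space move.
- bot.grip(opening): opening from 0.0 (shut) to 1.0 (fully open); the grip force is fixed at half the most; returns when the fingers have stopped.
- bot.sleep(seconds).
- bot.solve_ik(position, orientation): joint angles nearest the present ones, or None.
- bot.observe(): the state.
- bot.snapshot(name): name is "scene" or "top" or "wrist"; returns the picture (384x512x3 uint8, blue, green, red); there is no depth.
- bot.camera_params(name): a dict with "vertical_fov" (degrees; the focal length in pixels is half the picture's height over the tangent of half this angle, whatever the lens; pixels are square), "cx", "cy" (the principal point, pixels), "rvec" (rotation vector, rad) and "tvec" (3), from world to camera coordinates, as OpenCV has them. Camera axes: x right, y down, z forward; pixel columns grow to the right and rows downward; lengths in m; the calibration is good to about 2 mm. A picture is of the moment at which its call begins: read the wrist's pose just before it. camera_params takes no time and is no camera call; for the wrist camera it gives the pose at the moment of the call.
A pose or a line that the arm cannot do raises bot.Unreachable and nothing moves.
- bot.hand_in(): hands the job in; it is judged then, once.
The state is a dict: "t": time; "joint_pos": joint angles; "joint_velocities": joint speeds; "joint_efforts": joint torques, N m; "tcp_pos": TCP position; "eef_rot": TCP orientation; "ft_force": force on the tool from outside, world axes, zero at the start; "torque": the same for the moment, N m; "grip_width": opening from 0.0 (shut) to 1.0 (fully open); "grasp_force": force on a finger pad.
Only numpy, scipy, OpenCV 4.12 (cv2) and the standard library are available. Lean on these libraries where they do the work, as an engineer would, in place of code of your own. Each camera call takes 0.05 s, during which the arm holds its last target. There are 200 camera calls.

### The job

Get the blue terrine's lid ready for lifting: stand the white lifter with the red sprung knob upright on the lid over the well, press its knob so that the hook comes out below, slide it along the well until the hook meets the steel bar there, and let the knob up so that the hook catches under the bar. Feel for the bar gently rather than shoving against it, then let go so that the lifter stays hooked on, upright and flat on the lid, and leave the other things on the worktop alone.

Things in the scene. Friction and masses are not known exactly. Their poses are not given: they have to be found in the camera images.
- lifter: Loose lifter standing upright, 76 mm tall, 0.2 kg: white round foot 56 mm across, 6 mm thick, cone above it, white barrel 30 mm across up to 30 mm height, steel collar to 33 mm, above it the red knob on a 9 mm rod. Origin: centre of the foot's underside; z up. Its hook points to its +x; a black stripe on the cone marks that side.
- hook_toe (a point): Tip of the hook's toe, 10 mm from the lifter's axis towards its +x. The hook is an upright rod 7 mm thick on the axis with a toe at its foot, 8 mm wide and 4 mm thick (this point is half-way up the toe). It hides in the hollow foot, 3 mm above its underside, while the knob is up, and goes down with the knob.
- knob_centre (a point): Centre of the red knob, 66 mm above the foot's underside when up. The knob measures 16 mm along the lifter's x, 34 mm along its y, 20 mm in height; grip it across the 16 mm. It moves with the plunger; axes are the lifter's.
- plunger (a joint): How far knob and hook are pressed down: 0 up, 0.020 m at the stop; a spring pushes up, 2 N at 0, 7 N at 0.020. Pressed 0.017 or more, with the foot flat on the lid, the toe passes under the bar with at least 3 mm to spare. Caught under the bar it stays at about 0.014 when let go; with nothing caught it goes back to 0.
- terrine: Blue enamelled terrine, fixed, 244 mm along its x and 124 mm along its y (284 mm long with the end handles), flat lid top 90 mm high. Origin: centre of its underside; z up. The lifter and the terrine (lid and bar included) must never press on each other with more than 25 N.
- well (a point): Centre of the mouth of the well in the lid, level with the lid top; the terrine's axes. Well: 160 mm along x, 22 mm along y, 32 mm deep. A steel bar, 6 mm thick, crosses it along y, top 3 mm and underside 9 mm below the lid top. The bar lies anywhere within 40 mm of the middle along x; that is not measured: feel (or look) for it. It stays put when touched.
- tea_box: Carton of tea, 61x71x133 mm, a bystander at the back; origin: centre of its underside.
- egg_timer: Egg timer, 64 mm across and 73 mm tall, a bystander at the back; origin: centre of its underside.
- mug: Mug with a beige band, 82x117x94 mm, a bystander at the right; origin: centre of its underside.
- lemon: Lemon, 72x55x56 mm, a bystander at the left; origin: centre of its underside.
- keys: Bunch of keys lying flat, 110x121x8 mm, a bystander at the back right; origin: centre of its underside.
- garlic: Garlic bulb, 56 mm, a bystander at the left; origin: centre of its underside.
There are look-alikes about, which are no part of the job. Leave any pink or turquoise look-alike of the lifter alone.

How it is judged:
On the way:
1. the lifter stands upright on the lid over the well with its knob pressed down, hook out in the well (value of joint plunger above 0.0155 m and z of lifter in the frame of well between -0.004 and 0.004 m and horizontal distance between lifter and well below 0.08 m and angle between lifter's own z axis and vertical below 0.12 rad), for 0.1 s.
At the end, for the whole second after the job is handed in: The lifter stands hooked on the lid's bar: its knob is held part-way down (11.5 to 15.5 mm) by the caught hook alone, its foot flat on the lid top within 3 mm and upright within 0.07 rad, within 60 mm of the well's centre, at rest (value of joint plunger between 0.0115 and 0.0155 m and z of lifter in the frame of well between -0.003 and 0.003 m and horizontal distance between lifter and well below 0.06 m and angle between lifter's own z axis and vertical below 0.07 rad and linear speed of lifter below 0.01 m/s and contact force between lifter and terrine above 1 N); the robot touches nothing.
It fails at once if the lifter and the terrine (bar included) are pressed together with more than 25 N (contact force between lifter and terrine above 25 N).
It fails at once if a bystander (tea box, egg timer, mug, lemon, garlic, keys) is pushed more than 30 mm away (distance of any of tea_box, egg_timer, mug, lemon, keys, garlic from where it was at the start of the episode above 0.03 m).
It also fails if it takes over 61 s, if anything falls off the work surface, if the arm or the gripper's body presses on something with over 40 N, if the wrist force passes 120 N, or if a joint passes its speed limit or range.

## Working session

There is one attempt and no reset: what is moved stays moved. The work goes in short steps, each a Python script; the robot and the scene stay as the last script left them, time stands still between calls to the robot, and variables do not carry over. Pictures are saved under pics/ and viewed, at most 12 in all, crops included, and the job is handed in when it is done.

```bash
mkdir -p pics; cat > h.py <<'E'
import numpy as np, cv2, json
from plant import bot
def cam(n):
    p=bot.camera_params(n); f=192/np.tan(np.radians(p["vertical_fov"])/2)
    K=np.array([[f,0,p["cx"]],[0,f,p["cy"]],[0,0,1.]])
    return K,np.array(p["rvec"],float).ravel(),np.array(p["tvec"],float).ravel()
def ray(c,u,v,z):
    K,r,t=c; R=cv2.Rodrigues(r)[0]; d=R.T@np.linalg.inv(K)@[u,v,1]; o=-R.T@t
    return o+d*(z-o[2])/d[2]
def proj(c,P):
    return cv2.projectPoints(np.array(P,float).reshape(-1,3),c[1],c[2],c[0],None)[0].reshape(-1,2)
E
python3 - <<'E'
from h import *
a=[]
for n in("scene","top"):
    c=cam(n); print(n,c); im=bot.snapshot(n); cv2.imwrite(f"pics/{n}0.png",im); 
    cv2.imwrite(f"pics/{n}0b.png",cv2.resize(im,(800,600),interpolation=cv2.INTER_CUBIC))
print(bot.observe())
E
```

```text
scene (array([[396.71622308,   0.        , 250.52444369],
       [  0.        , 396.71622308, 188.18750004],
       [  0.        ,   0.        ,   1.        ]]), array([ 1.99183066, -0.63113172,  0.36057235]), array([-0.51371443,  0.23751286,  1.13996373]))
top (array([[364.61594392,   0.        , 250.23604766],
       [  0.        , 364.61594392, 189.51279081],
       [  0.        ,   0.        ,   1.        ]]), array([ 2.16107419, -2.15814582,  0.08945239]), array([0.01512452, 0.65534592, 1.16937175]))
{'t': 0.1, 'joint_pos': array([-1.38169171,  0.31168034,  0.01404008,  1.51292623, -0.00440204,
        1.31920388, -0.02719511]), 'joint_velocities': array([-0.00088313, -0.00154444,  0.00248297, -0.00496719, -0.00162262,
       -0.00159359, -0.00022701]), 'joint_efforts': array([ 6.90744182e-04, -3.80857658e+01,  1.46449129e-01, -2.31239462e+01,
        1.22481136e-02,  8.17664957e-03, -2.56088731e-05]), 'tcp_pos': array([0.12566038, 0.53467675, 0.19059897]), 'eef_rot': array([-3.13940803e+00,  1.03780518e-04,  2.91082409e+00]), 'ft_force': array([ 0.36797591, -0.16578817,  0.520175  ]), 'torque': array([0.03804175, 0.0289284 , 0.01174177]), 'grasp_force': 0.0, 'grip_width': 1.000067394402305}
```

View pics/scene0b.png

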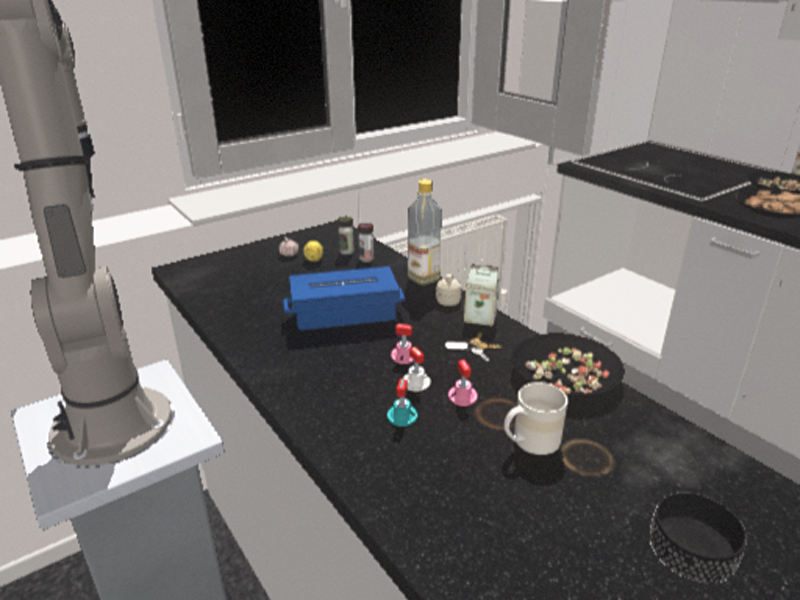

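View pics/top0b.png

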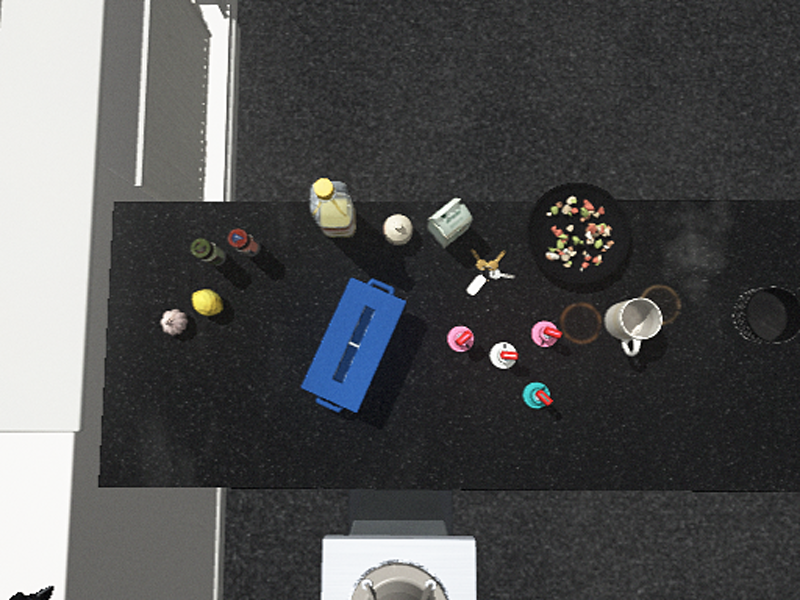

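The white lifter is at about (504,355) in the enlarged top view, with lookalikes around it. The terrine is centred at about (354,346), and the bar shows as a bright spot at about (355,345). Next I'll look at enlarged crops.

```bash
python3 - <<'E'
import cv2,numpy as np
t=cv2.imread("pics/top0.png")
a=cv2.resize(t[170:275,185:275],None,fx=5.6,fy=5.6,interpolation=cv2.INTER_CUBIC)
b=cv2.resize(t[205:250,300:340],None,fx=7,fy=7,interpolation=cv2.INTER_CUBIC)
c=np.zeros((600,800,3),np.uint8); c[:a.shape[0],:a.shape[1]]=a; c[:b.shape[0],515:515+b.shape[1]]=b
cv2.imwrite("pics/c1.png",c)
E
```

```text
(no output)
```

View pics/c1.png

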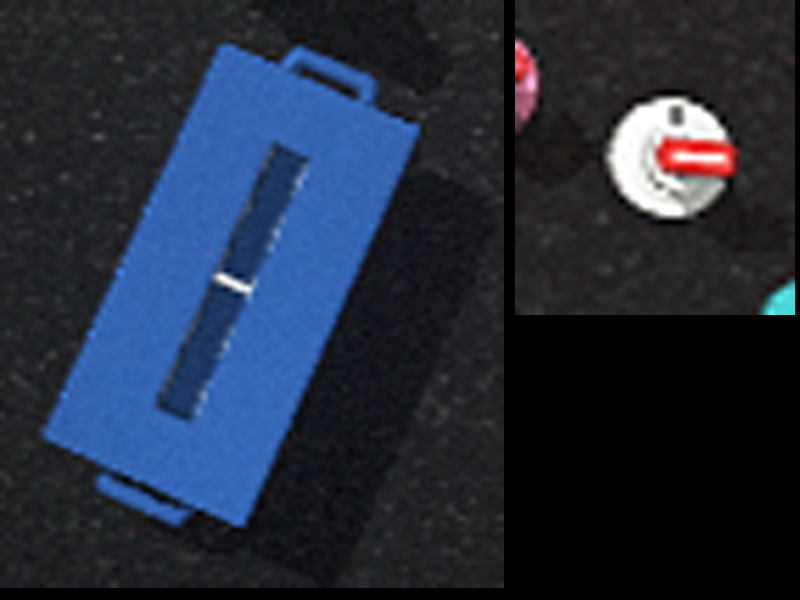

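```bash
python3 - <<'E'
from h import *
c=cam("top")
A=lambda x,y:((x+.5)/5.6-.5+185,(y+.5)/5.6-.5+170)
B=lambda x,y:((x-515+.5)/7-.5+300,(y+.5)/7-.5+205)
L=np.array([ray(c,*A(*p),.09) for p in[(222,44),(419,127),(244,526),(45,436)]])
W=np.array([ray(c,*A(*p),.09) for p in[(274,145),(310,160),(191,418),(157,402)]])
for Q in(L,W):
    d=Q[0]+Q[1]-Q[2]-Q[3]; print(Q.mean(0),np.linalg.norm(d)/2,np.linalg.norm(Q[0]-Q[1]),np.degrees(np.arctan2(d[1],d[0])))
b=ray(c,*A(234,284),.087); d=L[0]+L[1]-L[2]-L[3]; d/=np.linalg.norm(d); print("bar",b,(b-L.mean(0))@d)
f=ray(c,*B(671,158),.005);s=ray(c,*B(677,115),.013);
print("foot",f,"stripe",s,"knob",ray(c,*B(698,158),.071), ray(c,*B(656,155),.076),ray(c,*B(734,158),.076))
print("width",ray(c,*B(609,158),.005)-ray(c,*B(733,158),.005))
E
```

```text
[0.55439113 0.08974705 0.09      ] 0.24005894938632966 0.12062657377024286 -23.638788554700927
[0.55485761 0.08955697 0.09      ] 0.15709497239311684 0.021938049263876 -24.271565373315635
bar [0.55296214 0.08942332 0.087     ] -0.0011792794202936132
foot [ 0.53236543 -0.2223078   0.005     ] stripe [ 0.55262611 -0.22409339  0.013     ] knob [ 0.53240086 -0.22284677  0.071     ] [ 0.53369494 -0.20318445  0.076     ] [ 0.53243919 -0.23798553  0.076     ]
width [-0.00013879  0.05878766  0.        ]
```

```bash
python3 - <<'E'
from h import *
th=np.radians(-3)
for y in(th+np.pi/2,th-np.pi/2):
    for p,dy in(([.5324,-.2225,.2],0),([.5545,.09,.13],-np.radians(21))):
        print(bot.solve_ik(p,[np.pi,0,y+dy]))
y=th+np.pi/2
q=bot.solve_ik([.5324,-.2225,.2],[np.pi,0,y])
q2=bot.solve_ik([.5324,-.2225,.2],[np.pi,0,y-np.pi])
best=y if q2 is None or abs(q[6])<abs(q2[6]) else y-np.pi
bot.movep([.5324,-.2225,.2],[np.pi,0,best])
c=cam("wrist"); im=bot.snapshot("wrist"); np.savez("w1.npz",K=c[0],r=c[1],t=c[2])
cv2.imwrite("pics/w1.png",cv2.resize(im,(800,600),interpolation=cv2.INTER_CUBIC))
o=bot.observe();print(best,o["t"],o["tcp_pos"],proj(c,[.532,-.2225,.066])*800/512)
E
```

```text
[-0.09868577  0.41154628  0.6701744   1.43814155 -0.25583406  1.38011307
  0.52668985]
[-0.74113569  0.4526048   0.77243125  1.59826704 -0.33021662  1.22622679
 -0.32518646]
[-0.34692836  0.55032213  1.12638128  1.44684951 -0.49549754  1.45278711
 -2.41601255]
[-0.46898205  0.38740099  0.37604282  1.58798017 -0.1497195   1.19475263
  2.65955269]
1.5184364492350666 3.1667 [ 0.5329768  -0.22120443  0.1998729 ] [[390.57219208 265.1570952 ]]
```

View pics/w1.png

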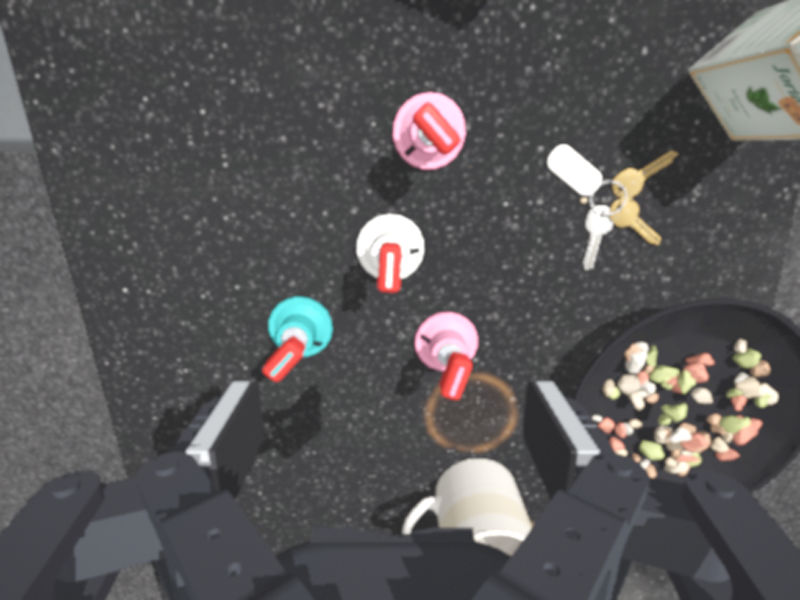

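The wrist view shows the white lifter's foot at (391,247). The knob top runs from about (391,250) to (389,291), which agrees with the predicted (391,265), and the stripe is at (415,251). Next I'll compute the yaw and grasp.

```bash
python3 - <<'E'
from h import *
d=np.load("w1.npz");c=(d["K"],d["r"],d["t"]);s=512/800
R=lambda u,v,z:ray(c,u*s,v*s,z)
f=R(391,247,.004);st=R(415,251,.013);k0=R(392,255,.076);k1=R(389.5,289,.076);km=R(390,268,.072)
print("foot",f,"knob",km,"stripe yaw",np.degrees(np.arctan2(*(st-f)[1::-1])),"knob yaw",np.degrees(np.arctan2((k0-k1)[1],(k0-k1)[0]))-90)
x,y=f[:2]; assert abs(x-.5324)<.006 and abs(y+.2223)<.006
x=(x+.5324)/2;y=(y-.2223)/2
o=[np.pi,0,np.pi/2+np.radians(-3.5)]
bot.grip(.7)
bot.movel([x,y,.12],o); bot.movel([x,y,.047],o,max_speed=.06,f_stop=4)
a=bot.observe(); print(a["tcp_pos"],a["ft_force"])
bot.grip(0)
b=bot.observe(); print(b["tcp_pos"],b["ft_force"],b["torque"],b["grip_width"],b["grasp_force"],b["t"])
im=bot.snapshot("wrist");cv2.imwrite("pics/w2.png",cv2.resize(im,(800,600)))
E
```

```text
foot [ 0.53210284 -0.22274942  0.004     ] knob [ 0.53159667 -0.22298404  0.072     ] stripe yaw -7.026003577737729 knob yaw -7.086453446224695
[ 0.53268171 -0.22272157  0.04749036] [ 0.14654928 -0.47422763  0.67370921]
[ 0.53223009 -0.22252311  0.04698872] [-0.34628316 -0.1388716   0.5869189 ] [-0.02362485  0.04885334  0.02584672] -3.300685067563606e-05 0.0 6.1917
```

View pics/w2.png

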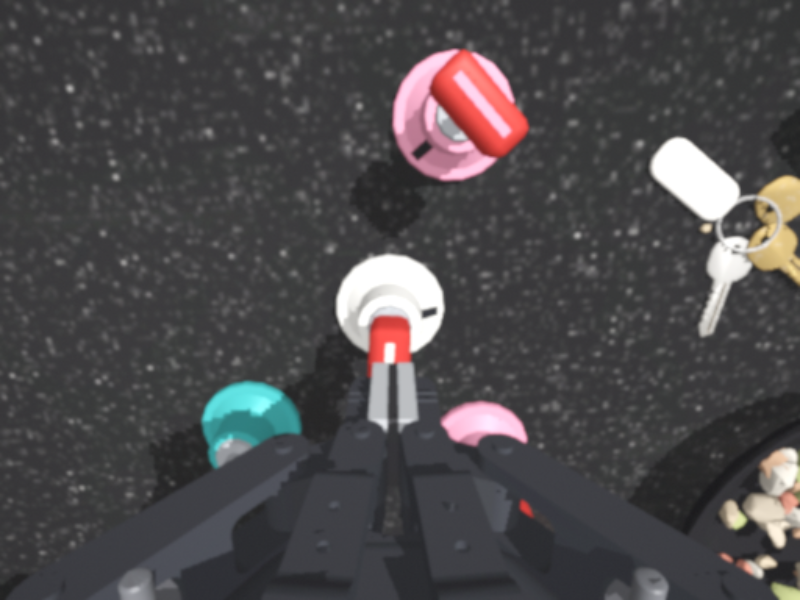

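The fingers closed on nothing. They are at (392,395), next to or above the knob, whose visible part spans (390,318) to (390,375). I'll check the projections.

```bash
python3 - <<'E'
from h import *
c=cam("wrist");o=bot.observe();x,y,z=o["tcp_pos"];k=800/512
K,r,t=c;R=cv2.Rodrigues(r)[0];print("cam pos",-R.T@t,"tcp",x,y,z,o["eef_rot"],"t",o["t"])
P=[[x,y,z],[x,y,z+.019],[.5322,-.2227,.004],[.5322,-.2227,.076],[.5322,-.2057,.076],[.5322,-.2397,.076]]
print(proj(c,P)*k)
d=c
for v in(318,375): print(ray(c,390/k,v/k,.076),ray(c,390/k,v/k,.066))
print(ray(c,390/k,304/k,.003))
E
```

```text
cam pos [ 0.53767589 -0.14264922  0.22869322] tcp 0.5322182534380591 -0.22252369188782478 0.04696998848726457 [-3.14152344e+00 -1.18859769e-05  1.50966221e+00] t 6.2417
[[391.46663863 339.14003276]
 [391.36601744 358.69690139]
 [391.62454524 306.14601744]
 [391.28548337 371.12091535]
 [388.29283134 328.95626522]
 [394.09692305 410.73239358]]
[ 0.53308836 -0.20151084  0.076     ] [ 0.53278792 -0.20536573  0.066     ]
[ 0.5316176  -0.22428261  0.076     ] [ 0.53122084 -0.22962884  0.066     ]
[ 0.53140152 -0.22181133  0.003     ]
```

```bash
python3 - <<'E'
from h import *
w=bot.snapshot("wrist");s=bot.snapshot("scene");c=cam("scene")
o=bot.observe();p=proj(c,o["tcp_pos"])[0].astype(int);print(p,o["grip_width"],o["grasp_force"],o["ft_force"])
a=cv2.resize(w[170:290,200:300],(500,600),interpolation=cv2.INTER_CUBIC)
b=cv2.resize(s[p[1]-50:p[1]+50,p[0]-25:p[0]+25],(300,600),interpolation=cv2.INTER_CUBIC)
cv2.imwrite("pics/c2.png",np.hstack([a,b]))
E
```

```text
[266 231] 0.0028301168931198196 0.0 [ 0.2012113   0.21252865 -0.80223979]
```

View pics/c2.png

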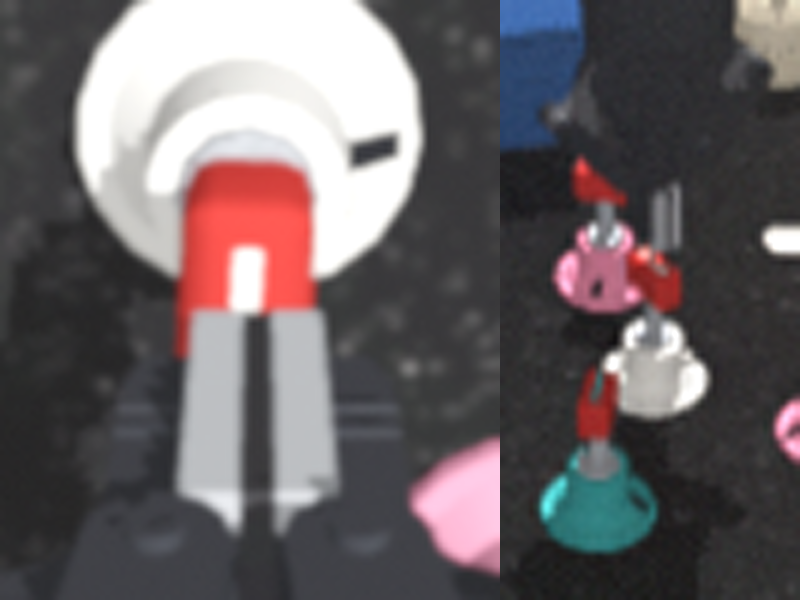

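```bash
python3 - <<'E'
from h import *
d=np.load("w1.npz");c=(d["K"],d["r"],d["t"]);k=800/512
R=cv2.Rodrigues(c[1])[0];print("cam",-R.T@c[2])
x,y=.53298,-.2212
for z in(.2,.213,.22,.24,.26):
  print(z,(proj(c,[[x+.0425,y,z],[x-.0425,y,z],[x,y,z],[x+.0425,y+.011,z]])*k).round().tolist())
E
```

```text
cam [ 0.53754888 -0.14125357  0.38160552]
0.2 [[490.0, 335.0], [294.0, 344.0], [391.0, 340.0], [490.0, 311.0]]
0.213 [[496.0, 348.0], [287.0, 358.0], [391.0, 353.0], [497.0, 322.0]]
0.22 [[500.0, 355.0], [283.0, 365.0], [391.0, 360.0], [501.0, 329.0]]
0.24 [[513.0, 380.0], [270.0, 392.0], [391.0, 386.0], [514.0, 352.0]]
0.26 [[530.0, 412.0], [254.0, 425.0], [391.0, 419.0], [531.0, 380.0]]
```

In both views the fingertips end just above the knob top, although the TCP reads z=0.047. The open tips in the first wrist view also imply about 35 mm more height than stated. So the tip offset looks wrong by about 35 mm. I'll measure it by gently touching the knob top, which is at 76 mm.

```bash
python3 - <<'E'
from h import *
o=bot.observe();x,y,z=o["tcp_pos"]
print(z,o["ft_force"])
r=bot.movel([x,y,.030],max_speed=.01,f_stop=2.0)
o=bot.observe();print(r,o["tcp_pos"],o["ft_force"],o["t"])
w=bot.snapshot("wrist");s=bot.snapshot("scene")
p=(266,231)
a=cv2.resize(w[170:290,200:300],(500,600),interpolation=cv2.INTER_CUBIC)
b=cv2.resize(s[p[1]-50:p[1]+50,p[0]-25:p[0]+25],(300,600),interpolation=cv2.INTER_CUBIC)
cv2.imwrite("pics/c3.png",np.hstack([a,b]))
E
```

```text
0.047006011704035296 [ 0.2012113   0.21252865 -0.80223979]
True [ 0.53221112 -0.22247927  0.03548986] [-0.0111794  -0.21010222  2.6562148 ] 7.4417
```

View pics/c3.png

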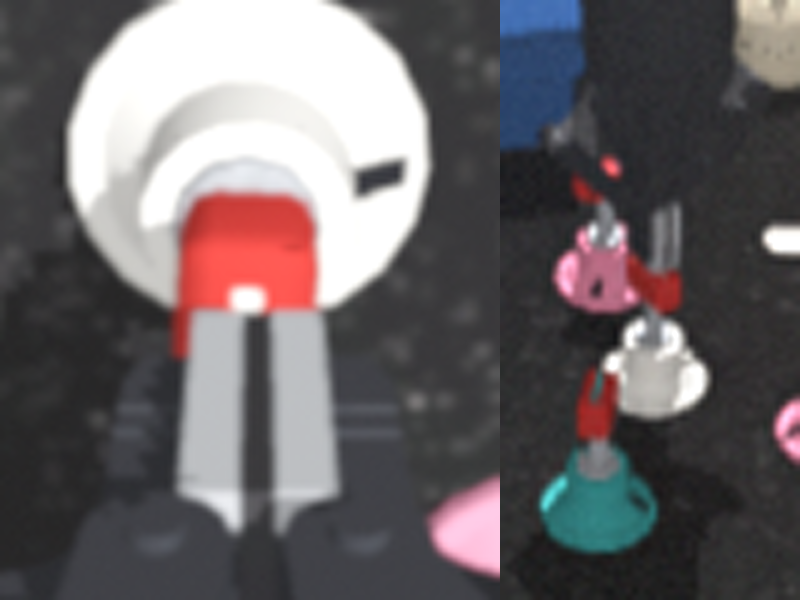

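Contact came at reported z≈0.036 with the knob top at 0.076, so the true fingertips sit 40 mm above the reported TCP. The lateral position is fine. I'll regrasp with that offset, tips just below the knob so they clear the collar when it is pressed.

```bash
python3 - <<'E'
from h import *
OFF=.040
x,y=.5318,-.2226
o=[np.pi,0,np.pi/2+np.radians(-6)]
bot.movel([x,y,.095-OFF],max_speed=.06); bot.grip(.6)
print(bot.movel([x,y,.058-OFF],o,max_speed=.05,f_stop=3))
bot.grip(0); b=bot.observe(); print(b["tcp_pos"],b["ft_force"],b["grip_width"],b["grasp_force"],b["t"])
if b["grip_width"]>.1:
    bot.movel([x,y,.12],o,max_speed=.1); b=bot.observe()
    print(b["tcp_pos"],b["ft_force"],b["torque"],b["grip_width"],b["t"])
    w=bot.snapshot("wrist");s=bot.snapshot("scene");p=proj(cam("scene"),[x,y,.15])[0].astype(int)
    a=cv2.resize(w[150:300,188:313],(500,600),interpolation=cv2.INTER_CUBIC)
    s=cv2.resize(s[p[1]-60:p[1]+60,p[0]-30:p[0]+30],(300,600),interpolation=cv2.INTER_CUBIC)
    cv2.imwrite("pics/c4.png",np.hstack([a,s]))
E
```

```text
False
[ 0.5318591  -0.22268125  0.01833051] [-1.05348595  0.73866668  1.57623576] 0.1721151702546255 60.367738008499146 9.875
[ 0.53114016 -0.2221879   0.11907882] [ 0.0845209   0.51118024 -3.23233024] [ 0.01169773 -0.02929826 -0.03171218] 0.17170551128573283 11.0417
```

View pics/c4.png

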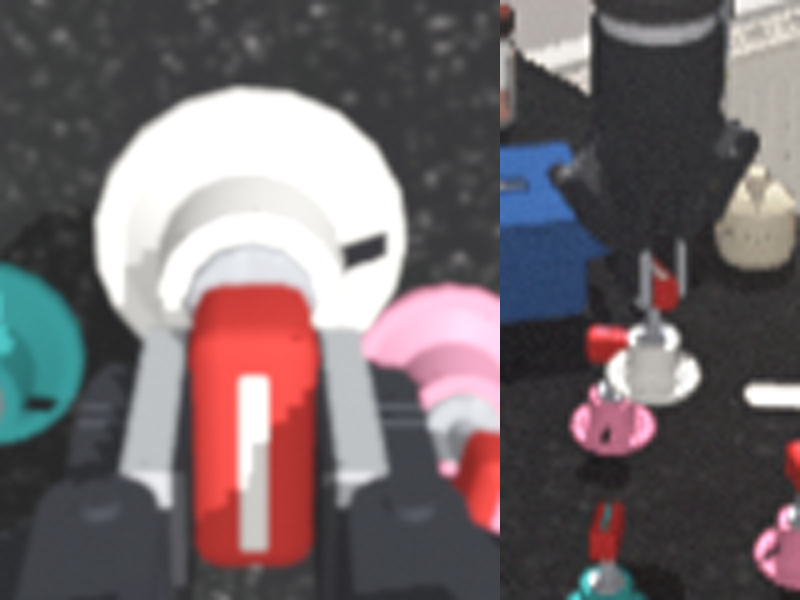

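The lifter is held square in the gripper and hangs upright. I'll carry it to the well, set it down 32 mm short of the bar, and press the knob.

```bash
python3 - <<'E'
from h import *
C=np.array([.5547,.0896]);th=np.radians(-24);d=np.array([np.cos(th),np.sin(th)])
S=C-.033*d; o=[np.pi,0,np.pi/2+th]
bot.movel([.5318,-.2226,.15],max_speed=.1)
bot.movep([*S,.15],o); bot.movel([*S,.115],o,max_speed=.06); bot.sleep(.2)
b=bot.observe();print(b["tcp_pos"],b["eef_rot"],b["ft_force"],b["grip_width"],b["t"])
r=bot.movel([*S,.100],max_speed=.008,f_stop=3)
b=bot.observe();print(r,b["tcp_pos"],b["ft_force"],b["t"])
w=bot.snapshot("wrist");cv2.imwrite("pics/w5.png",cv2.resize(w,(800,600),interpolation=cv2.INTER_CUBIC))
E
```

```text
[0.52498273 0.10312231 0.11548861] [ 3.14078657e+00 -7.03023153e-04  1.15201696e+00] [ 0.01016545  0.9361747  -1.86689484] 0.1706063930572434 13.7583
True [0.52440037 0.10306221 0.10773445] [ 0.10692707 -0.15528843  1.57677044] 14.7583
```

View pics/w5.png

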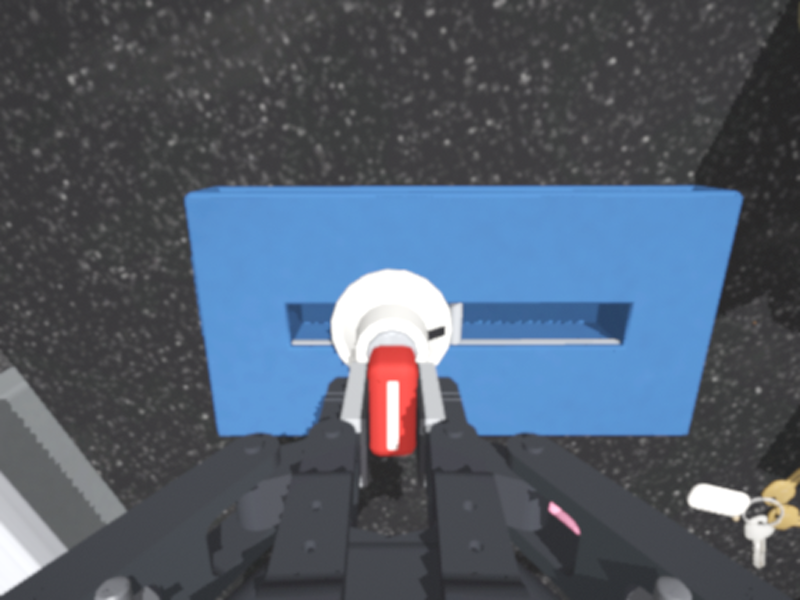

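The foot at (391,327) sits over the well, whose centreline is at row 323. The bar at (458,322) is about 31 mm ahead on the stripe side. Next: press, then slide.

```bash
python3 - <<'E'
from h import *
C=np.array([.5547,.0896]);th=np.radians(-24);d=np.array([np.cos(th),np.sin(th)])
S=bot.observe()["tcp_pos"][:2]; n=np.array([-d[1],d[0]]); S=S+n*.0012
def rep(m,r=None):
    bot.sleep(.15);b=bot.observe();f=b["ft_force"];print(m,r,b["tcp_pos"].round(4),"along",((b["tcp_pos"][:2]-C)@d).round(4),"f",f.round(2),"fd",(f[:2]@d).round(2),b["t"])
Z=.1083-.0187
r=bot.movel([*S,Z],max_speed=.02,f_stop=13); rep("press",r)
if r: raise SystemExit
r=bot.movel([*(S+d*.010),Z],max_speed=.02,f_stop=7); rep("pre",r)
if r: raise SystemExit
r=bot.movel([*(S+d*.035),Z],max_speed=.008,f_stop=3.5); rep("feel",r)
w=bot.snapshot("wrist");cv2.imwrite("pics/w6.png",cv2.resize(w,(800,600),interpolation=cv2.INTER_CUBIC))
E
```

```text
press False [0.5243 0.1031 0.0896] along -0.0333 f [-0.9  -1.81  5.91] fd -0.08 15.9667
pre False [0.5302 0.1012 0.0886] along -0.0271 f [-5.35  0.97  5.9 ] fd -5.28 16.7667
feel True [0.5472 0.0944 0.089 ] along -0.0088 f [-2.29  0.44  6.  ] fd -2.27 19.125
```

The contact point, 8.8 mm short of the well centre, agrees with the bar seen in the pictures. I'll let the knob up and check by feel that it catches.

```bash
python3 - <<'E'
from h import *
b=bot.observe();x,y,z=b["tcp_pos"]
r=bot.movel([x,y,.1083-.0100],max_speed=.006,f_stop=4.0)
b=bot.observe();print(r,b["tcp_pos"],"plunger~",.1083-b["tcp_pos"][2],b["ft_force"],b["t"])
w=bot.snapshot("wrist");cv2.imwrite("pics/w6.png",cv2.resize(w[150:300,150:350],(800,600),interpolation=cv2.INTER_CUBIC))
E
```

```text
True [0.54725537 0.09427127 0.09454029] plunger~ 0.01375971148440075 [-0.37323603 -0.2366279   1.72312024] 20.1333
```

View pics/w6.png

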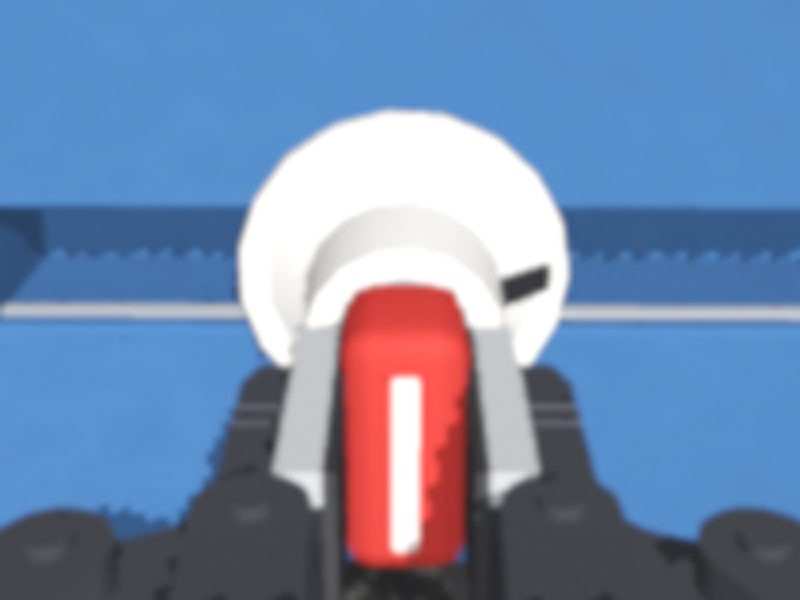

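The force jumped at a plunger depth of about 13.8 mm, so the hook has caught, and the foot is flat across the well. I'll release and back off.

```bash
python3 - <<'E'
from h import *
x,y,z=bot.observe()["tcp_pos"]
bot.grip(.6); bot.sleep(.3); bot.movel([x,y,.20],max_speed=.06); bot.sleep(.3)
b=bot.observe();print(b["tcp_pos"],b["ft_force"],b["t"],b["grip_width"])
w=bot.snapshot("wrist");c=cam("wrist")
for h in(.142,.156):print(h,proj(c,[[x,y,.09],[x,y,h]])*800/512)
cv2.imwrite("pics/w7.png",cv2.resize(w,(800,600),interpolation=cv2.INTER_CUBIC))
E
```

```text
[0.54716507 0.09428576 0.19992278] [ 0.0382199  -0.04960771 -0.43963258] 23.125 0.5973086113712157
0.142 [[393.71514204 271.64492044]
 [392.83976069 296.75148669]]
0.156 [[393.71514204 271.64492044]
 [392.54243479 305.27900711]]
```

View pics/w7.png

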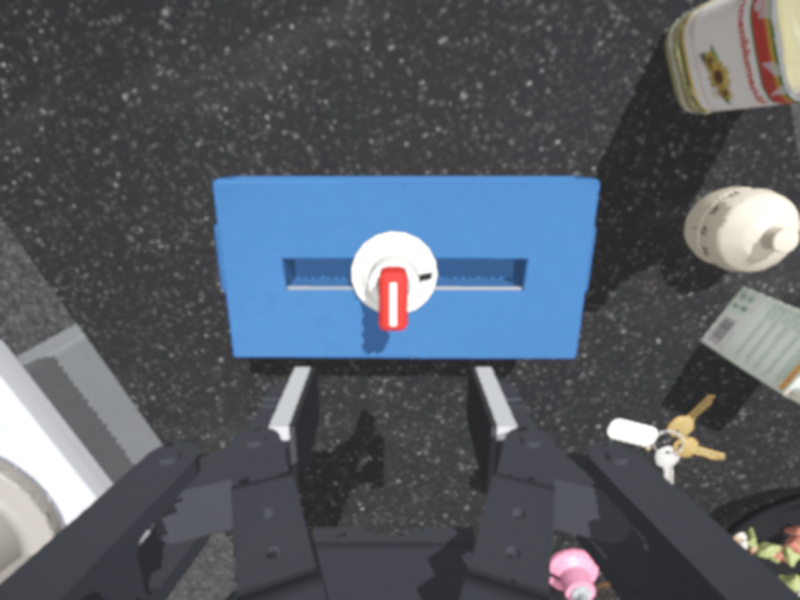

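The lifter stands flat, with its foot at (394,272). The stripe on the knob top is centred at about row 303, which matches a top height of 0.152 m (caught); uncaught would be about row 312. Handing in.

```bash
python3 -c "
from plant import bot
print(bot.hand_in())"
```

```text
the job is handed in; nothing more can be done
None
```

The lifter is hooked under the terrine's bar, upright and flat on the lid with the gripper clear, and the job was handed in at about 23 s; the hand-in gave no verdict.

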